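# Torque up the tap's cartridge nut

## Robot

A 6-joint arm with a two-finger parallel gripper is mounted at the origin on a cart in front of the work surface, level with it; the furniture and walls round the work are solid. World frame = base frame: x ahead of the robot, y to its left, z up, the work surface at z = 0. Lengths are in mm, angles in degrees, forces in N, time in s.
With the tool pointing down it reaches from about 425 to 925 mm from the base axis. Payload 12.5 kg.
Tool frame: the origin (TCP) lies between the finger pads; the fingertips stand 19 mm ahead of it and the grasp point (between the pads) is the TCP (r.finger_overhang is the distance from the TCP to the fingertips, in mm); z points along the fingers, y is the line along which they close (so a half turn about z gives the same grasp; the last joint's range is limited). The gripper opens to 85 mm and grips with 20 to 120 N. Pads are 22 mm wide; open, the fingers measure 114 mm over their backs; the gripper's body (76 mm by 85 mm) begins 54 mm behind the grasp point. The pads swing forward as they close: fully open they stand 13 mm farther back than shut.
Start: joints at [-78.644, 28.126, 89.318, -0, 62.55, -6.05], TCP at [186.99, -596.387, 250.327] pointing down, gripper open.
Joint ranges: [-177.58, 177.58], [-47.91, 125.51], [2.72, 160], [-65.01, 245.01], [3.68, 167.84], [-153.87, 153.87]. Speed limits (degrees/s): [127.2, 127.2, 159.86, 180, 180, 180].

## Interface

Orientations are given as [roll, pitch, yaw] about the fixed x, y, z axes, in that order (R = Rz(yaw) Ry(pitch) Rx(roll)).
In Python, from cell import r gives the robot as it stands.
- The arm moves only by the tool jog_arm, never from a script. Its argument "plan" is a list of rows, each a list of 6 numbers: the shift along the tool's x, y, z scaled (see below), then the turn, a rotation vector about the tool's x, y, z scaled (see below). In form: [[tx, ty, tz, rx, ry, rz], ...]. A call has 1 to 20 rows; each row shifts and turns the commanded pose from where the row before left it, along the tool's axes as they then stand; what a row does not reach is not made up. The controller multiplies each number of a shift by 0.05 m and each number of a turn by 0.15 rad. A row lasts 1/8 s, in which the tool goes at most 62.5 mm and 10.7 degrees, less where a joint would pass 70% of its speed; a pose out of reach is approached as far as the arm can. A call with a number of a shift or a turn outside -1 to 1 is refused whole. A call with a gripper value outside its range is refused whole. "claw" is the opening, from 0 (shut) to 1 (fully open), set as the call begins (left out, the last holds). The fingers move at their own pace and stop on an object; the grip force is fixed at half the most. Time passes only in rows, so rows that do not move let the fingers close. It gives the time, the measured TCP pose, the force, the opening and the grip force at its end, in the units of the state.
- r.state(): the state, without advancing time (a new reading comes with each control period).
- r.capture(name): name is "scene" or "side" or "wrist"; returns the picture (400x640x3 uint8, red, green, blue); there is no depth.
- r.calibration(name): a dict with "intrinsics" (3x3 intrinsics, pixels), "extrinsics" (4x4, takes a point from camera to world coordinates); the wrist camera has in their place "mount" (4x4, takes a point from camera to tool coordinates, whose origin is the TCP and whose axes are the flange's). Camera axes: x right, y up, looking along -z (the intrinsics and any distortion apply to the point x, -y, -z); pixel columns grow to the right and rows downward; lengths in mm; the calibration is good to about 2 mm. A picture is of the moment at which its call begins: read the wrist's pose just before it. calibration takes no time and is no camera call.
- r.close_job(): hands the job in; it is judged then, once.
Trained networks look in the newest picture that a camera, given by its name, has taken for a name from the list of things; names that differ only in an ending like _2 or _b are one class to them, and where a whole thing is asked for, a point or a joint stands for the part that bears it (a point fixed in the world has none). Each returns a list of dicts, best first, with "p" (0 to 1); they miss things now and then, are a little off and sometimes report something else, mostly with a low value. They report only what shows in the picture. A call takes as long as a camera call.
- r.boxes_of(camera, thing): "at" ([column, row] in pixels, amid what is visible of it).
The state is a dict: "time": time; "joint_pos": joint angles; "dq": joint speeds; "effort": joint torques, N m; "position": TCP position; "ee_rot": TCP orientation; "wrist_force": force on the tool from outside, world axes, zero at the start; "wrist_torque": the same for the moment, N m; "finger_gap": opening from 0.0 (shut) to 1.0 (fully open); "finger_force": force on a finger pad.
Only numpy, scipy, OpenCV 4.12 (cv2) and the standard library are available. Lean on these libraries where they do the work, as an engineer would, in place of code of your own. Each camera call takes 0.05 s, during which the arm holds its last target. There are 200 camera calls.

## Task

The kitchen tap has a new cartridge, and the big hex nut that holds it is only finger-tight. Take the torque wrench from the cork mat, set its ring squarely down over the nut without forcing it, and tighten clockwise until the wrench's handle breaks over at the knuckle with a click; stop there, for pushing on until the handle meets its stop would crack the cartridge. Then lift the wrench off without unscrewing the nut again, lay it gently back down flat and lengthwise on the cork mat and let go, leaving the other things where they are.

Things in the scene. Friction and masses are not known exactly. Their poses are not given: they have to be found in the camera images.
- wrench: Torque wrench: its steel ring head, 53 mm across, 14 mm high, with a through hexagon hole 34 mm across flats. Origin: ring centre, underside. x runs from the ring along the handle, z up; a corner of the hole points along x. The wrench is flat underneath, 258 mm long (x from -26 to 232 mm), about 0.35 kg, its centre of mass about 105 mm along x (it tips off the nut if let go there).
- wrench_knuckle (a point): Knuckle of the wrench, an upright hinge 48 mm along x from the ring centre, at the underside; turns with the handle. Preloaded with about 1.3 N m it is rigid, until some 11 N sideways at mid-grip tip the handle clockwise (from above) against the head: the resistance falls at once; a hard stop follows at 0.17 rad. Let go, it springs back in line.
- wrench_grip (a point): Middle of the wrench's black ribbed hand grip, a rounded bar 104 mm long, 22 mm wide, 26 mm high; the point is 13 mm above the wrench's underside, x along the handle away from the ring. With the wrench in line it lies 165 mm along x and 13 mm up from the ring's origin.
- nut_seat (a point): The tap's brass hex nut, 32 mm across flats (so about 1 mm or 0.1 rad of play in the ring), 10 mm high, top chamfered, on top of the tap column. The point: on the nut's axis at its underside, 175 mm above the worktop; the seated ring's underside comes to rest here on the column's shoulder, 55 mm across. z up; x points to one of the nut's six corners and turns with it.
- nut_corner (a point): The corner of the nut on its x axis, 18.5 mm from the axis, 8 mm above its underside; turns with the nut. The nut drags with about 0.4 N m; tightens clockwise seen from above, and is 0.35 to 0.85 rad short of tight, different each time: nothing to be seen tells where it will be tight.
- spindle_tip (a point): Tip of the cartridge's round brass spindle, 12 mm thick, which stands up through the nut on its axis, to 32 mm above the nut's underside; the ring passes down over it.
- tap: The tap, fixed: steel column up to 55 mm across (66 mm at its foot), 175 mm high to the nut's underside; a round spout 25 mm thick, its top at height 140 mm at most, reaching 151 mm from the axis, and below it a drip tray 150 x 130 x 7 mm. Origin: column axis at the worktop; spout and tray lie towards its -x.
- mat: Cork mat, 320 x 140 x 4 mm, fixed on the worktop; the wrench lies on it at the start and belongs there at the end. Origin: centre of its underside, x along its length.
- tumbler: Drinking glass, 81 mm wide and 91 mm high, standing on the drip tray; origin under its centre. A bystander.
- tap_lever: The tap's lever, taken off: a domed steel cap 49 mm across, 31 mm high, with a flat arm to 107 mm along its x; origin under the cap. A bystander.
- old_cartridge: The worn grey cartridge, 35 mm across and 55 mm high, standing on end; origin under its centre. A bystander.
- mug_b: Small white espresso cup with handle, 59 x 83 x 55 mm, origin under its centre. A bystander.
- pencil: Green pencil, 123 mm long and 7 mm thick, lying on the worktop. A bystander.

How it is judged:
By the outcome, as a careful person would: the job done as asked, in the order asked, and still so for the second after the job is handed in, with the robot touching nothing.
It also fails if it takes over 72 s, if anything falls off the work surface, if the arm or the gripper's body presses on something with over 40 N, if the wrist force passes 120 N, or if a joint passes its speed limit or range.

## Working session

There is one attempt and no reset: what is moved stays moved. The work goes in short steps, Python scripts to look and compute and a tool call to move; the robot and the scene stay as the last step left them, time stands still between calls to the robot, and variables do not carry over. Pictures are saved under pics/ and viewed, at most 10 in all, crops included, and the job is handed in when it is done.

Besides the shell and the picture viewer there is one more tool, called after "Call:" as name(argument=value, ...) on one line, values as JSON. jog_arm: Moves the arm, as the interface text tells. Its arguments: {"type":"object","properties":{"plan":{"type":"array","items":{"type":"array","items":{"type":"number"}}},"claw":{"type":"number"}},"required":["plan"]}

```bash
mkdir -p pics; ls; cat > h.py <<'E'
import numpy as np, cv2
from scipy.spatial.transform import Rotation as R
from cell import r
def cam(name, st=None):
    c=r.calibration(name); K=np.array(c["intrinsics"])
    if name=="wrist":
        st=st or r.state(); T=np.eye(4); T[:3,:3]=R.from_euler('xyz',st["ee_rot"],degrees=True).as_matrix(); T[:3,3]=st["position"]
        E=T@np.array(c["mount"])
    else: E=np.array(c["extrinsics"])
    return K,E
def ray(KE,px):
    K,E=KE; d=np.linalg.inv(K)@np.array([px[0],px[1],1.]); d=np.array([d[0],-d[1],-d[2]])
    d=E[:3,:3]@d; return E[:3,3],d/np.linalg.norm(d)
def proj(KE,p):
    K,E=KE; q=np.linalg.inv(E)@np.append(p,1); q=K@np.array([q[0],-q[1],-q[2]]); return q[:2]/q[2]
def onz(KE,px,z):
    o,d=ray(KE,px); return o+d*(z-o[2])/d[2]
def tri(rays):
    A=np.zeros((3,3)); b=np.zeros(3)
    for o,d in rays:
        P=np.eye(3)-np.outer(d,d); A+=P; b+=P@o
    x=np.linalg.solve(A,b); return x,[np.linalg.norm(np.cross(x-o,d)) for o,d in rays]
def snap(name,fn=None):
    st=r.state(); im=r.capture(name)
    if fn: cv2.imwrite(fn,im[:,:,::-1])
    return cam(name,st),im
E
python3 - <<'E'
from h import *
C={}
for n in("scene","side"):
    C[n],im=snap(n,f"pics/{n}0.png"); print(n,r.calibration(n).keys(),np.round(C[n][1][:3,3]))
    globals()[n]=im
cv2.imwrite("pics/both.png",np.vstack([scene,side])[:,:,::-1][:,:, :])
for t in("wrench","wrench_knuckle","wrench_grip","nut_seat","nut_corner","spindle_tip","tap","mat","tumbler","tap_lever","old_cartridge","mug_b","pencil"):
    D={}
    for n in C:
        b=r.boxes_of(n,t)
        if b: D[n]=b[0]
        print(t,n,[(np.round(x["at"],1).tolist(),round(x["p"],2)) for x in b[:2]])
    if len(D)==2:
        x,e=tri([ray(C[n],D[n]["at"]) for n in D]); print("   ",x.round(1),np.round(e,1))
E
```

```text
pics
scene dict_keys(['intrinsics', 'extrinsics']) [  68. -699. 1363.]
side dict_keys(['intrinsics', 'extrinsics']) [ 248. -918.  985.]
wrench scene []
wrench side [([268.0, 189.3], 0.86)]
wrench_knuckle scene [([304.0, 145.2], 0.41), ([366.5, 310.5], 0.15)]
wrench_knuckle side [([267.2, 173.5], 0.78)]
    [496.7   3.8 317.3] [80.3 80.3]
wrench_grip scene []
wrench_grip side [([264.9, 176.3], 0.59)]
nut_seat scene []
nut_seat side []
nut_corner scene [([325.1, 208.8], 0.59)]
nut_corner side [([270.4, 186.7], 0.45), ([331.2, 163.3], 0.25)]
    [ 422.5 -225.1  416.1] [29.4 29.4]
spindle_tip scene [([324.5, 208.2], 0.57)]
spindle_tip side [([324.5, 206.7], 0.68)]
    [564.  -76.6 160.3] [6.1 6.1]
tap scene [([306.4, 240.5], 0.74)]
tap side [([295.6, 247.5], 0.73), ([265.6, 175.2], 0.38)]
    [479.5 -88.9  49.9] [2.2 2.2]
mat scene [([284.4, 198.5], 0.76), ([295.6, 240.8], 0.34)]
mat side [([271.5, 186.8], 0.85)]
    [452.4  -4.7 211.7] [3.9 3.9]
tumbler scene [([295.2, 245.5], 0.72)]
tumbler side []
tap_lever scene [([364.8, 312.2], 0.91)]
tap_lever side [([346.7, 345.6], 0.61)]
    [ 508.1 -376.   -18.1] [7.3 7.3]
old_cartridge scene [([325.4, 206.2], 0.7), ([377.4, 278.9], 0.57)]
old_cartridge side [([378.6, 307.4], 0.73)]
    [ 1815.3  1535.7 -2970. ] [39.7 39.7]
mug_b scene [([305.1, 145.0], 0.59)]
mug_b side [([329.5, 164.0], 0.64)]
    [731.1 288.9   4.7] [4.8 4.8]
pencil scene []
pencil side [([266.4, 186.9], 0.41)]
```

```bash
python3 - <<'E'
import cv2,numpy as np
a=cv2.imread("pics/scene0.png")[110:350,180:440];b=cv2.imread("pics/side0.png")[110:370,180:440]
o=np.zeros((600,800,3),np.uint8)
a=cv2.resize(a,(400,369));b=cv2.resize(b,(400,400));o[:369,:400]=a;o[:400,400:]=b
cv2.imwrite("pics/v1.png",o[:400])
E
```

```text
(no output)
```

View pics/v1.png

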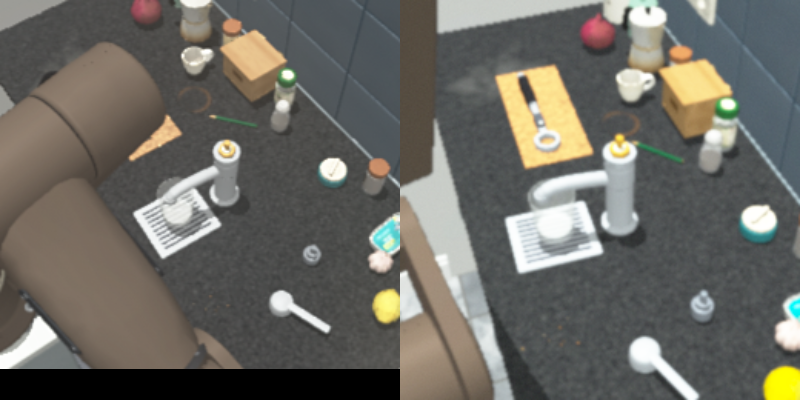

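The picture shows the wrench on the mat in the side view. Its ring is near pixel (275,201) and its grip near (261,165). The arm hides it in the scene view, and the tap nut is near (324,207).

```bash
python3 - <<'E'
from h import *
S=cam("side"); V=lambda u,v:((u-400)/1.538+180,v/1.538+110)
for n,u,v,z in[("ring",546,141,18),("gripmid",526,92,20),("gripend",521,78,20),("matTL",497,74,4),("matTR",554,67,4),("matBR",591,157,4),("matBL",529,165,4),("tapfoot",620,222,0),("cart",703,310,20),("mug",630,86,25)]:
    print(n,onz(S,V(u,v),z).round(0))
print(r.calibration("wrist")["mount"], r.calibration("wrist")["intrinsics"]); print(r.state())
E
```

```text
ring [489. 147.  18.]
gripmid [492. 317.  20.]
gripend [495. 370.  20.]
matTL [451. 426.   4.]
matTR [582. 407.   4.]
matBR [564.  85.   4.]
matBL [441. 106.   4.]
tapfoot [559. -95.   0.]
cart [ 612. -334.   20.]
mug [712. 251.  25.]
[[-3.11125664e-04  9.48803157e-01  3.15867810e-01  8.05844855e+01]
 [ 9.99999644e-01  5.42900600e-04 -6.45777261e-04  3.95915567e-01]
 [-7.84200327e-04  3.15867496e-01 -9.48802988e-01 -1.23504086e+02]
 [ 0.00000000e+00  0.00000000e+00  0.00000000e+00  1.00000000e+00]] [[360.53701716   0.         319.15945162]
 [  0.         360.53701716 198.76393372]
 [  0.           0.           1.        ]]
{'time': 1.4, 'joint_pos': array([-7.86447631e+01,  2.81260149e+01,  8.93200141e+01,  9.09778359e-04,
        6.25507940e+01, -6.05055253e+00]), 'dq': array([ 0.04341639,  0.03051903, -0.01803588,  0.01953537, -0.08118062,
       -0.02751324]), 'effort': array([-1.16132273e-03, -6.18270278e+01, -2.61846524e+01, -1.62820202e-04,
        3.76906601e-04, -6.73030058e-06]), 'position': array([ 186.98379073, -596.37085728,  250.32241228]), 'ee_rot': array([ 1.79996756e+02, -4.68011716e-04,  1.74053701e+01]), 'wrist_force': array([-1.30254344,  0.06800632,  0.07845574]), 'wrist_torque': array([-0.00426933,  0.00693274, -0.00512737]), 'finger_force': 0.0, 'finger_gap': 1.0028782082070966}
```

```bash
cat >> h.py <<'E'
def plan(wps,nd=2,start=None):
    """wps: list of (x,y,z,yaw,nrows); prints jog rows (tool pointing down)"""
    st=r.state(); p=np.array(st["position"]); y=st["ee_rot"][2]
    if start is not None: p=np.array(start[:3],float); y=start[3]
    rows=[]
    for x_,y_,z_,w,n in wps:
        p1=np.array([x_,y_,z_],float); p0=p.copy(); y0=y
        for i in range(1,n+1):
            t=p0+(p1-p0)*i/n; ty=y0+((w-y0+180)%360-180)*i/n
            M=R.from_euler('xyz',[180,0,y],degrees=True).as_matrix()
            s=np.round(M.T@(t-p)/50,nd); a=round(np.deg2rad(-(ty-y))/.15,nd+1)
            p=p+M@s*50; y=y-np.rad2deg(a*.15); rows.append([*[float(v)+0. for v in s],0,0,float(a)])
    m=max(max(abs(v) for v in q) for q in rows)
    print(len(rows),"max",m,"end",p.round(1),round(y,2)); print(str(rows).replace(" ","").replace(".0,",","))
    return rows
E
python3 -c "
from h import *
plan([(562,-150,320,90,15)])"
```

```text
15 max 0.78 end [ 561.9 -149.9  319.8] 90.0
[[0.66,-0.42,-0.09,0,0,-0.563],[0.68,-0.36,-0.1,0,0,-0.563],[0.72,-0.3,-0.09,0,0,-0.563],[0.74,-0.24,-0.09,0,0,-0.563],[0.76,-0.18,-0.09,0,0,-0.564],[0.76,-0.11,-0.1,0,0,-0.563],[0.78,-0.05,-0.09,0,0,-0.563],[0.78,0.02,-0.09,0,0,-0.563],[0.77,0.08,-0.1,0,0,-0.563],[0.76,0.15,-0.09,0,0,-0.563],[0.75,0.21,-0.09,0,0,-0.563],[0.73,0.28,-0.09,0,0,-0.563],[0.7,0.33,-0.1,0,0,-0.564],[0.67,0.39,-0.09,0,0,-0.563],[0.64,0.45,-0.09,0,0,-0.563]]
```

Call:
jog_arm(plan=[[0.66,-0.42,-0.09,0,0,-0.563],[0.68,-0.36,-0.1,0,0,-0.563],[0.72,-0.3,-0.09,0,0,-0.563],[0.74,-0.24,-0.09,0,0,-0.563],[0.76,-0.18,-0.09,0,0,-0.564],[0.76,-0.11,-0.1,0,0,-0.563],[0.78,-0.05,-0.09,0,0,-0.563],[0.78,0.02,-0.09,0,0,-0.563],[0.77,0.08,-0.1,0,0,-0.563],[0.76,0.15,-0.09,0,0,-0.563],[0.75,0.21,-0.09,0,0,-0.563],[0.73,0.28,-0.09,0,0,-0.563],[0.7,0.33,-0.1,0,0,-0.564],[0.67,0.39,-0.09,0,0,-0.563],[0.64,0.45,-0.09,0,0,-0.563],[0,0,0,0,0,0],[0,0,0,0,0,0]])

```text
time: 3.52
position: [561.6, -150.1, 319.6]
ee_rot: [-180.0, 0.0, 90.0]
wrist_force: [-0.9, 0.2, -0.4]
finger_gap: 0.999
finger_force: 0.0
```

```bash
python3 - <<'E'
from h import *
C,im=snap("wrist","pics/w1.png"); s=r.state(); print(s["time"],s["position"],s["ee_rot"])
for t in("nut_corner","spindle_tip","nut_seat"):
    for x in r.boxes_of("wrist",t)[:2]: print(t,x)
plan([(562,-100,320,90,2)])
E
```

```text
3.575 [ 561.4498928  -150.38303079  319.66039252] [-1.79975674e+02  7.21938122e-03  8.99347208e+01]
spindle_tip {'at': [315.5, 107.9], 'p': 0.71}
nut_seat {'at': [327.0, 107.0], 'p': 0.88}
2 max 0.51 end [ 562.  -100.1  319.8] 90.0
[[0.51,0,0,0,0,-0.005],[0.5,0.01,0,0,0,-0.005]]
```

View pics/w1.png

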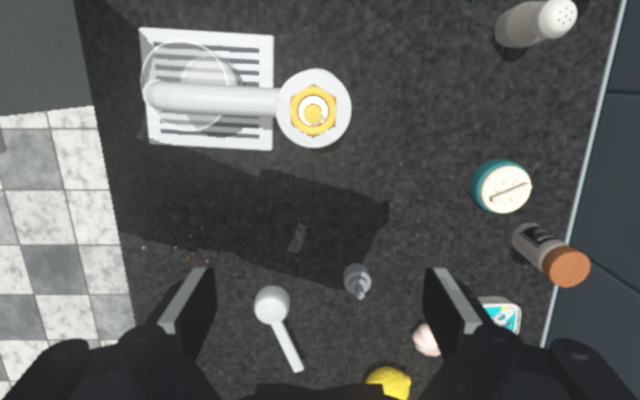

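The wrist view shows the gold hex nut at about (313,109), with the spindle at its centre, and the spout pointing left (world -x). I'll take a second view with the nut nearer the image centre and segment it.

Call:
jog_arm(plan=[[0.6,0,0,0,0,0],[0.6,0,0,0,0,0],[0,0,0,0,0,0],[0,0,0,0,0,0]])

```text
time: 4.22
position: [561.9, -90.6, 319.9]
ee_rot: [180.0, 0.0, 90.0]
wrist_force: [0.3, -0.3, -0.9]
finger_gap: 0.998
finger_force: 0.0
```

```bash
cat >> h.py <<'E'
def gold(im,near,rad=45):
    hsv=cv2.cvtColor(im,cv2.COLOR_RGB2HSV); m=cv2.inRange(hsv,(12,90,90),(35,255,255))
    k=np.zeros_like(m); cv2.circle(k,(int(near[0]),int(near[1])),rad,255,-1); m&=k
    cs,_=cv2.findContours(m,cv2.RETR_EXTERNAL,cv2.CHAIN_APPROX_NONE); c=max(cs,key=cv2.contourArea)
    return m,cv2.convexHull(c)[:,0].astype(float)
def hexfit(P,flats=None):
    """P: hull pts on plane (mm). fit hexagon centre, across flats, corner angle by support widths"""
    from scipy.optimize import minimize
    a=np.linspace(0,2*np.pi,360,endpoint=False)
    U=np.c_[np.cos(a),np.sin(a)]
    def sup(c,w,t):
        H=np.c_[np.cos(t+np.arange(6)*np.pi/3),np.sin(t+np.arange(6)*np.pi/3)]*w/np.sqrt(3)+c
        return (U@H.T).max(1)
    s=(U@P.T).max(1); c0=P.mean(0); best=None
    for t0 in np.deg2rad([0,15,30,45]):
        f=lambda v:((sup(v[:2],v[2],v[3])-s)**2).sum()
        o=minimize(f,[*c0,32,t0],method="Nelder-Mead",options=dict(maxiter=4000,xatol=1e-3,fatol=1e-4))
        if best is None or o.fun<best.fun: best=o
    v=best.x; return v[:2],v[2],np.rad2deg(v[3])%60,np.sqrt(best.fun/360)
E
python3 - <<'E'
from h import *
C2,im2=snap("wrist","pics/w2.png"); s=r.state(); print(s["time"],s["position"],s["ee_rot"])
st1=dict(position=np.array([561.45,-150.38,319.66]),ee_rot=[-179.976,.007,89.935]); C1=cam("wrist",st1)
im1=cv2.imread("pics/w1.png")[:,:,::-1].copy()
o=[]
for C,im in((C1,im1),(C2,im2)):
    near=proj(C,[558,-88,185]); m,h=gold(im,near); o.append(h); print("near",near.round(),"hull",h.min(0),h.max(0))
    for z in(183,185):
        P=np.array([onz(C,p,z)[:2] for p in h]); print(z,hexfit(P))
    C_=C
# triangulate via hull centres
f=lambda h:np.array(cv2.minEnclosingCircle(h.astype(np.float32))[0])
print(tri([ray(C1,f(o[0])),ray(C2,f(o[1]))]))
for t in("spindle_tip",):
    for x in r.boxes_of("wrist",t)[:2]: print(t,x)
x0,y0=f(o[1]).astype(int); cr=cv2.resize(im2[y0-40:y0+40,x0-40:x0+40],(560,560),interpolation=cv2.INTER_CUBIC); cv2.imwrite("pics/v3.png",cr[:,:,::-1]); print(x0,y0)
E
```

```text
4.275 [561.89785733 -90.76239241 319.80634462] [1.79996013e+02 1.76662996e-02 8.99540664e+01]
near [315. 106.] hull [291.  85.] [335. 135.]
183 (array([556.66489334, -91.28733668]), np.float64(30.2245444665056), np.float64(29.463614428588702), np.float64(0.23749447352819922))
185 (array([556.70077614, -91.12257638]), np.float64(29.99183803674557), np.float64(29.46863053551237), np.float64(0.2356687604443721))
near [315. 188.] hull [292. 167.] [333. 212.]
183 (array([556.78301432, -90.19517468]), np.float64(31.087168570288455), np.float64(29.53484242612547), np.float64(0.37270472250933256))
185 (array([556.82018727, -89.57915772]), np.float64(30.84874031597719), np.float64(29.534889267410186), np.float64(0.3698415546881945))
(array([556.70153225, -91.09614804, 179.64459268]), [np.float64(0.05249246972316491), np.float64(0.0524924697229722)])
spindle_tip {'at': [315.2, 187.9], 'p': 0.92}
313 190
```

View pics/v3.png

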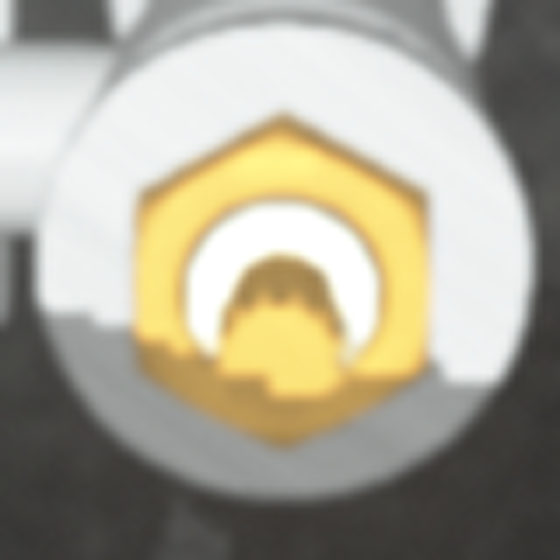

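```bash
python3 -c "
from h import *
st1=dict(position=np.array([561.45,-150.38,319.66]),ee_rot=[-179.976,.007,89.935])
print(tri([ray(cam('wrist',st1),(315.5,107.9)),ray(cam('wrist'),(315.2,187.9))]))
plan([(490,100,170,90,5)])"
```

```text
(array([558.4437525 , -89.68606452, 178.81059005]), [np.float64(0.001981925437444159), np.float64(0.0019819254375180815)])
5 max 0.77 end [490.  100.2 169.8] 90.0
[[0.76,-0.29,0.6,0,0,-0.001],[0.77,-0.29,0.6,0,0,-0.002],[0.76,-0.28,0.6,0,0,-0.001],[0.76,-0.29,0.6,0,0,-0.002],[0.77,-0.29,0.6,0,0,-0.001]]
```

Call:
jog_arm(plan=[[0.76,-0.29,0.6,0,0,0],[0.77,-0.29,0.6,0,0,0],[0.76,-0.28,0.6,0,0,0],[0.76,-0.29,0.6,0,0,0],[0.77,-0.29,0.6,0,0,0],[0,0,0,0,0,0],[0,0,0,0,0,0]])

```text
time: 5.2
position: [490.6, 100.5, 170.1]
ee_rot: [180.0, 0.0, 90.0]
wrist_force: [-0.6, -0.4, 0.2]
finger_gap: 0.998
finger_force: 0.0
```

```bash
python3 - <<'E'
from h import *
C,im=snap("wrist","pics/w4.png"); s=r.state(); print(s["time"],s["position"],s["ee_rot"])
for t in("wrench","wrench_knuckle","wrench_grip","mat"):
    for x in r.boxes_of("wrist",t)[:2]: print(t,x,onz(C,x["at"],17).round(1))
E
```

```text
5.25 [490.80879602 100.28743442 170.35203509] [1.79919256e+02 6.75446337e-03 8.99495135e+01]
wrench {'at': [321.8, 78.7], 'p': 0.7} [492.3 181.   17. ]
wrench_knuckle {'at': [322.1, 26.0], 'p': 0.73} [492.4 215.8  17. ]
wrench_knuckle {'at': [627.7, 1.6], 'p': 0.44} [701.5 230.9  17. ]
wrench_grip {'at': [321.5, 29.2], 'p': 0.64} [492.  213.8  17. ]
mat {'at': [348.7, 85.6], 'p': 0.62} [512.  176.2  17. ]
```

View pics/w4.png

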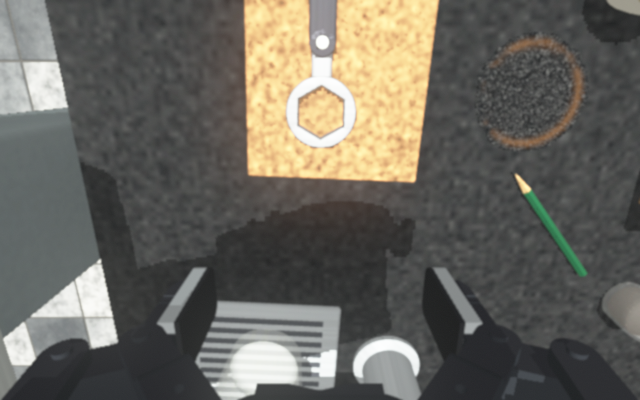

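The ring is at about (321,111), with the hex hole showing cork. The knuckle bolt is at (322,42), and the handle points up the image (world +y). Next I'll move so that the ring and grip are both in view.

Call:
jog_arm(plan=[[0.8,0,-0.2,0,0,0],[0.8,0,-0.2,0,0,0],[0.8,0,-0.2,0,0,0],[0,0,0,0,0,0],[0,0,0,0,0,0]])

```text
time: 6.08
position: [489.9, 220.5, 199.7]
ee_rot: [-180.0, 0.0, 90.0]
wrist_force: [-0.3, -0.1, 0.1]
finger_gap: 1.0
finger_force: 0.0
```

```bash
cat >> h.py <<'E'
def hole(im,near):
    hsv=cv2.cvtColor(im,cv2.COLOR_RGB2HSV); m=cv2.inRange(hsv,(8,60,40),(30,255,255)); m=cv2.medianBlur(m,3)
    n,l,stt,cen=cv2.connectedComponentsWithStats(m,connectivity=4)
    k=l[int(near[1]),int(near[0])]; assert k>0
    c,_=cv2.findContours((l==k).astype(np.uint8),cv2.RETR_EXTERNAL,cv2.CHAIN_APPROX_NONE)
    return cv2.convexHull(c[0])[:,0].astype(float),stt[k]
E
python3 - <<'E'
from h import *
C2,im2=snap("wrist","pics/w5.png"); s=r.state(); print(s["time"],s["position"],s["ee_rot"])
st=dict(position=np.array([490.809,100.287,170.352]),ee_rot=[179.919,.007,89.95]); C1=cam("wrist",st)
im1=cv2.imread("pics/w4.png")[:,:,::-1].copy()
n2=proj(C2,onz(C1,(321,111),15)); print("ring px2",n2)
cs=[]
for C,im,n in((C1,im1,(321,111)),(C2,im2,n2)):
    h,stt=hole(im,n); print(stt)
    cs.append(np.array(cv2.minEnclosingCircle(h.astype(np.float32))[0]))
    for z in(11,18): print(z,hexfit(np.array([onz(C,p,z)[:2] for p in h])))
print(tri([ray(C1,cs[0]),ray(C2,cs[1])]))
for t in("wrench_knuckle","wrench_grip","mat","wrench"):
    for x in r.boxes_of("wrist",t)[:2]: print(t,x,onz(C2,x["at"],17).round(1))
E
```

```text
6.125 [489.89394755 220.21591911 199.59292034] [-1.79977766e+02  2.10644226e-02  8.99603864e+01]
ring px2 [322.02084363 239.9472218 ]
[ 299   87   45   50 1715]
11 (array([491.82746605, 156.47190743]), np.float64(32.83139403456142), np.float64(28.73450661914664), np.float64(0.2590334094083462))
18 (array([491.79313711, 157.07429547]), np.float64(32.018388115139075), np.float64(28.735318764169804), np.float64(0.2526226289388839))
[304 223  36  32 835]
11 (array([491.36105058, 156.93583235]), np.float64(29.87447532405767), np.float64(28.36066739000948), np.float64(0.7307451998373267))
18 (array([491.32079935, 160.16828949]), np.float64(29.204781406484575), np.float64(28.359084442461413), np.float64(0.7143585777887494))
(array([491.57031904, 156.37110011,   9.07976466]), [np.float64(0.13281864138232222), np.float64(0.13281864138232302)])
wrench_knuckle {'at': [326.9, 85.4], 'p': 0.85} [495.7 295.8  17. ]
wrench_grip {'at': [324.6, 89.9], 'p': 0.89} [493.8 292.3  17. ]
mat {'at': [348.9, 133.4], 'p': 0.79} [514.5 257.1  17. ]
wrench {'at': [324.9, 123.6], 'p': 0.78} [494.2 265.3  17. ]
```

View pics/w5.png

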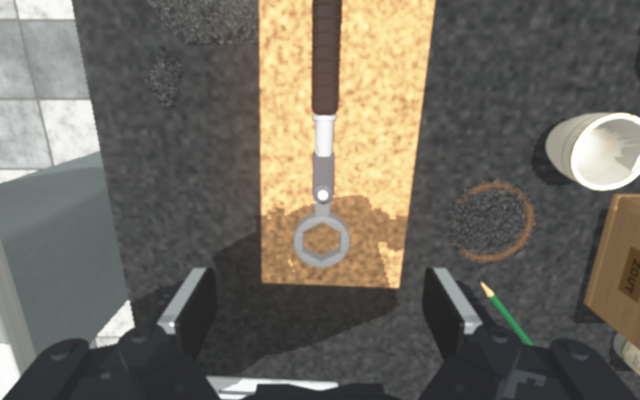

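The ring is at (322,241) px and the grip's near end at (325,115). The handle points at about 88.7°. I'll go to a grasp point about 140 mm along it.

```bash
python3 -c "
from h import *
plan([(494.8,296.5,70,88.7,5),(494.8,296.5,25,88.7,3)])
print([onz(cam('wrist'),p,z).round(1) for p,z in[((324.6,115),20),((326,40),22),((322.5,195),18),((262,283),4),((402,287),4),((259,10),4),((434,10),4)]])"
```

```text
8 max 0.52 end [494.8 296.3  25.1] 88.7
[[0.3,0.02,0.52,0,0,0.029],[0.31,0.02,0.52,0,0,0.028],[0.3,0.01,0.52,0,0,0.029],[0.31,0.02,0.51,0,0,0.029],[0.3,0.01,0.52,0,0,0.028],[0,0,0.3,0,0,0.0],[0,0,0.3,0,0,0.0],[0,0,0.3,0,0,0.0]]
[array([494.1, 272.4,  20. ]), array([495. , 328.9,  22. ]), array([492.5, 202.6,  18. ]), array([431.5, 104.7,   4. ]), array([573.5,  99.9,   4. ]), array([442. , 352.6,   4. ]), array([581. , 352.4,   4. ])]
```

Call:
jog_arm(plan=[[0.3,0.02,0.52,0,0,0.029],[0.31,0.02,0.52,0,0,0.028],[0.3,0.01,0.52,0,0,0.029],[0.31,0.02,0.51,0,0,0.029],[0.3,0.01,0.52,0,0,0.028],[0,0,0.3,0,0,0],[0,0,0.3,0,0,0],[0,0,0.3,0,0,0],[0,0,0,0,0,0],[0,0,0,0,0,0]])

```text
time: 7.58
position: [494.8, 297.0, 25.6]
ee_rot: [180.0, -0.0, 88.8]
wrist_force: [-0.1, -0.5, 0.2]
finger_gap: 1.005
finger_force: 0.0
```

Call:
jog_arm(plan=[[0,0,0,0,0,0],[0,0,0,0,0,0],[0,0,0,0,0,0],[0,0,0,0,0,0],[0,0,0,0,0,0],[0,0,0,0,0,0],[0,0,0,0,0,0],[0,0,0,0,0,0]], claw=0.0)

```text
time: 8.57
position: [494.7, 297.1, 25.6]
ee_rot: [180.0, -0.0, 88.8]
wrist_force: [-0.9, -0.7, 5.4]
finger_gap: 0.247
finger_force: 60.5
```

Call:
jog_arm(plan=[[0,0,-0.1,0,0,0],[0,0,-0.3,0,0,0],[0,0,-0.6,0,0,0],[0,0,-0.8,0,0,0],[0,0,-0.8,0,0,0],[0,0,-0.8,0,0,0],[0,0,-0.6,0,0,0],[0,0,0,0,0,0],[0,0,0,0,0,0]])

```text
time: 9.7
position: [494.0, 296.8, 224.4]
ee_rot: [-179.9, 0.0, 88.8]
wrist_force: [-0.3, 0.3, -3.9]
finger_gap: 0.243
finger_force: 59.2
```

```bash
python3 -c "
from h import *
s=r.state();print({k:np.round(s[k],2) for k in s})
plan([(556.5,49,248,90,6)])"
```

```text
{'time': np.float64(9.7), 'joint_pos': array([24.44, 25.79, 98.01, -0.  , 56.28, 25.67]), 'dq': array([-0.01,  1.05,  0.15, -0.03, -0.01,  0.01]), 'effort': array([ 6.000e-02, -6.106e+01, -2.609e+01, -1.300e-01,  9.000e-02,
       -0.000e+00]), 'position': array([493.98, 296.83, 224.39]), 'ee_rot': array([-1.7993e+02,  4.0000e-02,  8.8770e+01]), 'wrist_force': array([-0.25,  0.3 , -3.89]), 'wrist_torque': array([ 0.16, -0.03,  0.02]), 'finger_force': np.float64(59.24), 'finger_gap': np.float64(0.24)}
6 max 0.83 end [556.4  49.  247.9] 90.0
[[-0.82,0.23,-0.08,0,0,-0.024],[-0.82,0.22,-0.08,0,0,-0.024],[-0.83,0.22,-0.08,0,0,-0.024],[-0.82,0.22,-0.07,0,0,-0.023],[-0.83,0.21,-0.08,0,0,-0.024],[-0.82,0.21,-0.08,0,0,-0.024]]
```

```bash
python3 -c "
from h import *
plan([(557.9,49.3,248,89.5,6)])"
```

```text
6 max 0.83 end [558.   49.3 247.9] 89.5
[[-0.82,0.23,-0.08,0,0,-0.014],[-0.82,0.23,-0.08,0,0,-0.014],[-0.82,0.23,-0.08,0,0,-0.014],[-0.82,0.22,-0.07,0,0,-0.015],[-0.83,0.23,-0.08,0,0,-0.014],[-0.82,0.22,-0.08,0,0,-0.014]]
```

Call:
jog_arm(plan=[[-0.41,0.11,-0.04,0,0,-0.007],[-0.41,0.12,-0.04,0,0,-0.007],[-0.82,0.23,-0.08,0,0,-0.014],[-0.82,0.23,-0.08,0,0,-0.014],[-0.82,0.22,-0.07,0,0,-0.015],[-0.83,0.23,-0.08,0,0,-0.014],[-0.41,0.11,-0.04,0,0,-0.007],[-0.41,0.11,-0.04,0,0,-0.007],[0,0,0,0,0,0],[0,0,0,0,0,0]])

```text
time: 10.95
position: [558.2, 49.9, 247.7]
ee_rot: [-179.9, -0.0, 89.5]
wrist_force: [-0.6, 0.0, -3.6]
finger_gap: 0.243
finger_force: 59.2
```

```bash
python3 - <<'E'
from h import *
Cs,a=snap("scene","pics/s6.png");Ci,b=snap("side","pics/i6.png"); s=r.state(); print(s["time"],s["position"],s["ee_rot"],s["wrist_force"],s["wrist_torque"])
o=[]
for C,im in((Cs,a),(Ci,b)):
    x,y=proj(C,[556.7,-91,210]).astype(int); print(x,y)
    o.append(cv2.resize(im[y-30:y+30,x-30:x+30],(400,400),interpolation=cv2.INTER_CUBIC))
cv2.imwrite("pics/v6.png",np.hstack(o)[:,:,::-1])
for C,n in((Cs,"scene"),(Ci,"side")):
    print(n,"pred ring top c",proj(C,[556.7,-91.2,240]).round(1),"spindle tip",proj(C,[556.7,-91.2,207]).round(1),"nut",proj(C,[556.7,-91.2,185]).round(1))
    for t in("spindle_tip","nut_corner","nut_seat","wrench_knuckle"):
        for x in r.boxes_of(n,t)[:1]: print(n,t,x)
E
```

```text
11.05 [558.28809446  50.20878881 248.22353222] [-1.79937174e+02 -3.68286799e-03  8.95446548e+01] [ 0.38242789 -0.78768326 -3.81302894] [ 0.19270937  0.03958298 -0.03258353]
327 202
321 197
scene pred ring top c [327.5 196.9] spindle tip [327.2 202.9] nut [327.  206.9]
scene spindle_tip {'at': [326.1, 207.2], 'p': 0.5}
scene nut_corner {'at': [380.1, 275.7], 'p': 0.32}
scene nut_seat {'at': [308.5, 240.6], 'p': 0.54}
scene wrench_knuckle {'at': [307.3, 177.4], 'p': 0.63}
side pred ring top c [321.9 188.7] spindle tip [321.9 198.7] nut [321.9 205.1]
side spindle_tip {'at': [322.7, 206.7], 'p': 0.67}
side nut_corner {'at': [324.1, 206.9], 'p': 0.53}
side wrench_knuckle {'at': [309.3, 165.5], 'p': 0.69}
```

View pics/v6.png

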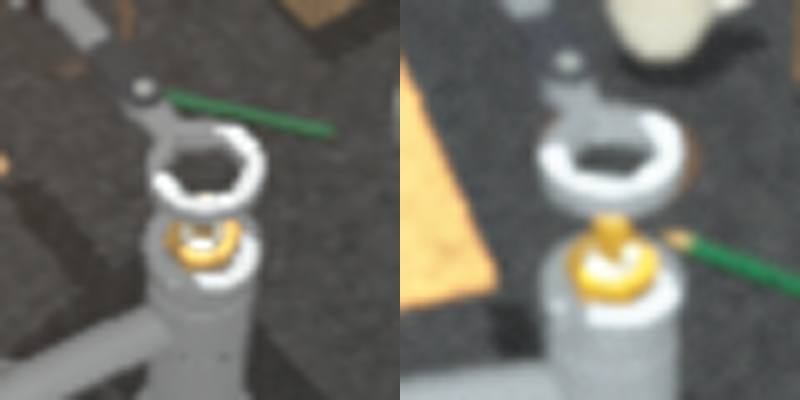

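In both views the ring sits above the nut, within about 1 px of the predicted position. I'll lower it over the spindle to just above the nut.

Call:
jog_arm(plan=[[-0.01,0,0.15,0,0,0],[0,0,0.2,0,0,0],[0,0,0.2,0,0,0],[0,0,0.15,0,0,0],[0,0,0,0,0,0],[0,0,0,0,0,0]])

```text
time: 12.2
position: [558.8, 49.0, 214.0]
ee_rot: [180.0, 0.0, 89.5]
wrist_force: [0.1, 0.6, -4.5]
finger_gap: 0.246
finger_force: 59.2
```

```bash
python3 - <<'E'
from h import *
Cs,a=snap("scene","pics/s7.png");Ci,b=snap("side","pics/i7.png"); s=r.state(); print(s["time"],s["position"],s["ee_rot"],s["wrist_force"],s["wrist_torque"])
o=[]
for C,im in((Cs,a),(Ci,b)):
    x,y=proj(C,[556.7,-91,195]).astype(int); print(x,y)
    o.append(cv2.resize(im[y-25:y+25,x-25:x+25],(400,400),interpolation=cv2.INTER_CUBIC))
    print("ringtop",proj(C,[556.7,-91.2,s["position"][2]-7.6]).round(1),"spindle tip",proj(C,[556.7,-91.2,207]).round(1))
cv2.imwrite("pics/v7.png",np.hstack(o)[:,:,::-1])
E
```

```text
12.3 [558.79817023  49.06169477 214.10896694] [1.79960057e+02 5.53801241e-03 8.95073913e+01] [-0.35562355  0.47093311 -2.86034014] [ 0.17305812 -0.01510473 -0.01766938]
327 205
ringtop [327.2 203. ] spindle tip [327.2 202.9]
321 202
ringtop [321.9 198.8] spindle tip [321.9 198.7]
```

View pics/v7.png

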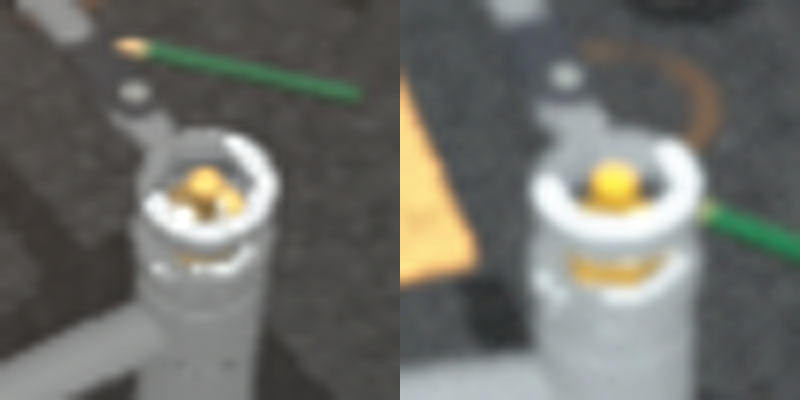

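The ring's top is level with the spindle tip and concentric with it to within about 0.2 px in both views. I'll descend gently and watch the force.

Call:
jog_arm(plan=[[0,0,0.06,0,0,0],[0,0,0.06,0,0,0],[0,0,0.02,0,0,0],[0,0,0.02,0,0,0],[0,0,0.02,0,0,0],[0,0,0,0,0,0]])

```text
time: 13.05
position: [558.6, 49.0, 204.7]
ee_rot: [-180.0, 0.0, 89.5]
wrist_force: [-0.1, 0.4, -4.0]
finger_gap: 0.249
finger_force: 59.2
```

```bash
python3 -c "
from h import *
s=r.state();print(s['position'],s['wrist_force'],s['wrist_torque'],s['ee_rot'])"
```

```text
[558.61950652  49.03135318 204.71186583] [-0.06760374  0.38032295 -3.98102177] [ 0.19744614 -0.00983793  0.04219431] [-1.79995552e+02  7.64627084e-03  8.95068080e+01]
```

Bottom is now at about 183, below the nut's top at 185, with no contact. I'll continue down.

Call:
jog_arm(plan=[[0,0,0.02,0,0,0],[0,0,0.02,0,0,0],[0,0,0,0,0,0]])

```text
time: 13.42
position: [558.6, 49.0, 202.7]
ee_rot: [-180.0, 0.0, 89.5]
wrist_force: [-0.5, -0.7, -3.6]
finger_gap: 0.24
finger_force: 59.2
```

```bash
python3 -c "
from h import *
s=r.state();print(s['position'],s['wrist_force'],s['wrist_torque'],s['ee_rot'])"
```

```text
[558.60814663  49.043049   202.68369649] [-0.54136112 -0.69542512 -3.57183539] [ 0.16481464  0.01229911 -0.01478749] [-1.79992156e+02  5.87451811e-03  8.95063249e+01]
```

Call:
jog_arm(plan=[[0,0,0.02,0,0,0],[0,0,0.02,0,0,0],[0,0,0.02,0,0,0],[0,0,0,0,0,0]])

```text
time: 13.92
position: [558.6, 49.0, 199.7]
ee_rot: [-180.0, 0.0, 89.5]
wrist_force: [-0.3, 0.3, -4.3]
finger_gap: 0.245
finger_force: 59.2
```

```bash
python3 -c "
from h import *
s=r.state();print(s['position'],s['wrist_force'],s['wrist_torque'],s['ee_rot'])"
```

```text
[558.62039496  49.03616565 199.67015929] [-0.26617539  0.25963008 -4.31637158] [ 0.17586941 -0.03545898 -0.00184052] [-1.79993152e+02  5.11390197e-03  8.95062439e+01]
```

Call:
jog_arm(plan=[[0,0,0.02,0,0,0],[0,0,0.02,0,0,0],[0,0,0.01,0,0,0],[0,0,0,0,0,0]])

```text
time: 14.42
position: [558.6, 49.0, 197.2]
ee_rot: [-180.0, 0.0, 89.5]
wrist_force: [-0.4, -0.3, -4.5]
finger_gap: 0.24
finger_force: 59.2
```

```bash
python3 -c "
from h import *
s=r.state();print(s['position'],s['wrist_force'],s['wrist_torque'],s['ee_rot'])"
```

```text
[558.64023245  49.04575591 197.23204765] [-0.44339687 -0.31127638 -4.49025884] [0.13395372 0.02053393 0.0485675 ] [-1.79997911e+02  4.94606596e-03  8.95043323e+01]
```

The ring is over the nut with no contact force and sits about 0.6 mm above the shoulder. I'll lower that last bit, then start turning clockwise about the nut axis.

Call:
jog_arm(plan=[[0,0,0.01,0,0,0],[0,0,0,0,0,0]])

```text
time: 14.68
position: [558.7, 49.0, 196.8]
ee_rot: [180.0, 0.0, 89.5]
wrist_force: [-0.2, -0.8, -4.0]
finger_gap: 0.246
finger_force: 59.2
```

Call:
jog_arm(plan=[[-0.001,0.049,0,0,0,0.116],[-0.001,0.098,0,0,0,0.233],[-0.002,0.098,0,0,0,0.233],[-0.002,0.098,0,0,0,0.233],[-0.002,0.098,0,0,0,0.233],[-0.001,0.049,0,0,0,0.116],[0,0,0,0,0,0]])

```text
time: 15.55
position: [583.0, 46.8, 196.6]
ee_rot: [-180.0, -0.0, 79.4]
wrist_force: [-3.7, 3.4, -3.6]
finger_gap: 0.242
finger_force: 59.4
```

```bash
cat >> h.py <<'E'
def rep():
    s=r.state(); a=np.deg2rad(s["ee_rot"][2]); t=np.array([np.sin(a),-np.cos(a),0]); x=np.array([np.cos(a),np.sin(a),0])
    c=np.array(s["position"])-140.5*x; F=s["wrist_force"]
    print("t",round(s["time"],2),"yaw",round(s["ee_rot"][2],2),"ringpred",c.round(1),"Ftan",round(F@t,1),"Frad",round(F@x,1),"Fz",round(F[2],1),"T",np.round(s["wrist_torque"],2))
E
python3 -c "
from h import *
rep()"
```

```text
t 15.55 yaw 79.44 ringpred [557.2 -91.3 196.6] Ftan -4.2 Frad 2.7 Fz -3.6 T [ 0.7   0.5  -0.29]
```

Call:
jog_arm(plan=[[-0.001,0.049,0,0,0,0.116],[-0.001,0.098,0,0,0,0.233],[-0.002,0.098,0,0,0,0.233],[-0.002,0.098,0,0,0,0.233],[-0.001,0.049,0,0,0,0.116],[0,0,0,0,0,0]])

```text
time: 16.3
position: [602.0, 41.8, 196.6]
ee_rot: [-180.0, -0.0, 71.4]
wrist_force: [-3.3, 3.7, -2.8]
finger_gap: 0.246
finger_force: 59.4
```

```bash
python3 -c "
from h import *
rep()"
```

```text
t 16.3 yaw 71.42 ringpred [557.2 -91.3 196.6] Ftan -4.3 Frad 2.5 Fz -2.8 T [ 0.78  0.56 -0.31]
```

Call:
jog_arm(plan=[[0,0.049,0,0,0,0.116],[-0.001,0.049,0,0,0,0.117],[0,0.049,0,0,0,0.116],[0,0,0,0,0,0]])

```text
time: 16.8
position: [608.8, 39.3, 196.6]
ee_rot: [-180.0, -0.0, 68.4]
wrist_force: [-3.7, 4.2, -2.6]
finger_gap: 0.247
finger_force: 59.4
```

```bash
python3 -c "
from h import *
rep()"
```

```text
t 16.8 yaw 68.42 ringpred [557.2 -91.4 196.6] Ftan -5.0 Frad 2.6 Fz -2.6 T [ 0.72  0.56 -0.37]
```

Call:
jog_arm(plan=[[0,0.049,0,0,0,0.116],[-0.001,0.049,0,0,0,0.117],[0,0,0,0,0,0]])

```text
time: 17.18
position: [613.3, 37.4, 196.6]
ee_rot: [-180.0, -0.0, 66.4]
wrist_force: [-3.6, 4.8, -3.1]
finger_gap: 0.244
finger_force: 59.4
```

Call:
jog_arm(plan=[[0,0.049,0,0,0,0.116],[-0.001,0.049,0,0,0,0.117],[0,0,0,0,0,0]])

```text
time: 17.55
position: [617.8, 35.4, 196.6]
ee_rot: [-180.0, -0.0, 64.4]
wrist_force: [-3.3, 3.7, -2.7]
finger_gap: 0.249
finger_force: 59.4
```

Call:
jog_arm(plan=[[0,0.049,0,0,0,0.116],[-0.001,0.049,0,0,0,0.117],[0,0,0,0,0,0]])

```text
time: 17.92
position: [622.1, 33.2, 196.6]
ee_rot: [-180.0, 0.0, 62.4]
wrist_force: [-3.5, 3.7, -2.3]
finger_gap: 0.239
finger_force: 59.4
```

Call:
jog_arm(plan=[[0,0.049,0,0,0,0.116],[-0.001,0.049,0,0,0,0.117],[0,0,0,0,0,0]])

```text
time: 18.3
position: [626.5, 30.8, 196.6]
ee_rot: [-180.0, 0.0, 60.4]
wrist_force: [-3.9, 4.5, -2.8]
finger_gap: 0.244
finger_force: 59.4
```

Call:
jog_arm(plan=[[0,0.049,0,0,0,0.116],[-0.001,0.049,0,0,0,0.117],[0,0,0,0,0,0]])

```text
time: 18.68
position: [630.6, 28.3, 196.6]
ee_rot: [-180.0, 0.0, 58.4]
wrist_force: [-4.6, 4.4, -2.6]
finger_gap: 0.243
finger_force: 59.4
```

Call:
jog_arm(plan=[[0,0.049,0,0,0,0.116],[-0.001,0.049,0,0,0,0.117],[0,0,0,0,0,0]])

```text
time: 19.05
position: [634.8, 25.7, 196.6]
ee_rot: [-180.0, 0.0, 56.4]
wrist_force: [-3.0, 4.4, -1.4]
finger_gap: 0.241
finger_force: 59.4
```

Call:
jog_arm(plan=[[0,0.049,0,0,0,0.116],[-0.001,0.049,0,0,0,0.117],[0,0,0,0,0,0]])

```text
time: 19.42
position: [638.8, 22.9, 196.6]
ee_rot: [-180.0, 0.0, 54.4]
wrist_force: [-4.0, 4.2, -1.7]
finger_gap: 0.246
finger_force: 59.4
```

Call:
jog_arm(plan=[[0,0.049,0,0,0,0.116],[-0.001,0.049,0,0,0,0.117],[0,0,0,0,0,0]])

```text
time: 19.8
position: [642.7, 20.0, 196.6]
ee_rot: [-180.0, 0.0, 52.4]
wrist_force: [-4.2, 3.8, -2.4]
finger_gap: 0.24
finger_force: 59.5
```

```bash
python3 -c "
from h import *
rep()"
```

```text
t 19.8 yaw 52.42 ringpred [557.  -91.4 196.6] Ftan -5.7 Frad 0.5 Fz -2.4 T [ 0.71  0.65 -0.45]
```

Call:
jog_arm(plan=[[0,0.049,0,0,0,0.116],[-0.001,0.049,0,0,0,0.117],[0,0,0,0,0,0]])

```text
time: 20.18
position: [646.5, 16.9, 196.6]
ee_rot: [-180.0, 0.0, 50.4]
wrist_force: [-4.2, 4.0, -2.2]
finger_gap: 0.243
finger_force: 59.5
```

Call:
jog_arm(plan=[[0,0.049,0,0,0,0.116],[-0.001,0.049,0,0,0,0.117],[0,0,0,0,0,0]])

```text
time: 20.55
position: [650.2, 13.7, 196.6]
ee_rot: [-180.0, 0.0, 48.4]
wrist_force: [-4.1, 4.3, -2.8]
finger_gap: 0.24
finger_force: 59.5
```

Call:
jog_arm(plan=[[0,0.049,0,0,0,0.116],[-0.001,0.049,0,0,0,0.117],[0,0,0,0,0,0]])

```text
time: 20.92
position: [653.8, 10.4, 196.5]
ee_rot: [-179.9, 0.0, 46.4]
wrist_force: [-3.3, 3.8, -2.9]
finger_gap: 0.244
finger_force: 59.5
```

Call:
jog_arm(plan=[[0,0.049,0,0,0,0.116],[-0.001,0.049,0,0,0,0.117],[0,0,0,0,0,0]])

```text
time: 21.3
position: [657.3, 7.0, 196.5]
ee_rot: [-179.9, 0.0, 44.4]
wrist_force: [-4.1, 4.2, -1.8]
finger_gap: 0.247
finger_force: 59.5
```

Call:
jog_arm(plan=[[0,0.049,0,0,0,0.116],[-0.001,0.049,0,0,0,0.117],[0,0,0,0,0,0]])

```text
time: 21.68
position: [660.6, 3.4, 196.6]
ee_rot: [-179.9, 0.0, 42.4]
wrist_force: [-4.7, 3.6, -1.8]
finger_gap: 0.246
finger_force: 59.5
```

Call:
jog_arm(plan=[[0,0.049,0,0,0,0.116],[-0.001,0.049,0,0,0,0.117],[0,0,0,0,0,0]])

```text
time: 22.05
position: [663.8, -0.3, 196.5]
ee_rot: [-179.9, 0.0, 40.4]
wrist_force: [-4.3, 3.4, -2.8]
finger_gap: 0.245
finger_force: 59.5
```

```bash
python3 -c "
from h import *
rep()"
```

```text
t 22.05 yaw 40.4 ringpred [556.8 -91.3 196.5] Ftan -5.4 Frad -1.0 Fz -2.8 T [ 0.62  0.68 -0.44]
```

Call:
jog_arm(plan=[[0,0.049,0,0,0,0.116],[-0.001,0.049,0,0,0,0.117],[0,0,0,0,0,0]])

```text
time: 22.42
position: [666.9, -4.1, 196.5]
ee_rot: [-179.9, 0.0, 38.4]
wrist_force: [-4.6, 3.4, -2.3]
finger_gap: 0.242
finger_force: 59.5
```

```bash
python3 -c "
from h import *
rep()"
```

```text
t 22.43 yaw 38.4 ringpred [556.8 -91.3 196.5] Ftan -5.5 Frad -1.5 Fz -2.3 T [ 0.66  0.7  -0.5 ]
```

```bash
python3 - <<'E'
from h import *
o=[]
for n in("scene","side"):
    C,im=snap(n,f"pics/{n}8.png")
    x,y=proj(C,[600,-60,195]).astype(int); print(n,x,y)
    o.append(cv2.resize(im[y-35:y+35,x-35:x+35],(400,400),interpolation=cv2.INTER_CUBIC))
cv2.imwrite("pics/v8.png",np.hstack(o)[:,:,::-1])
E
```

```text
scene 332 191
side 333 190
```

View pics/v8.png

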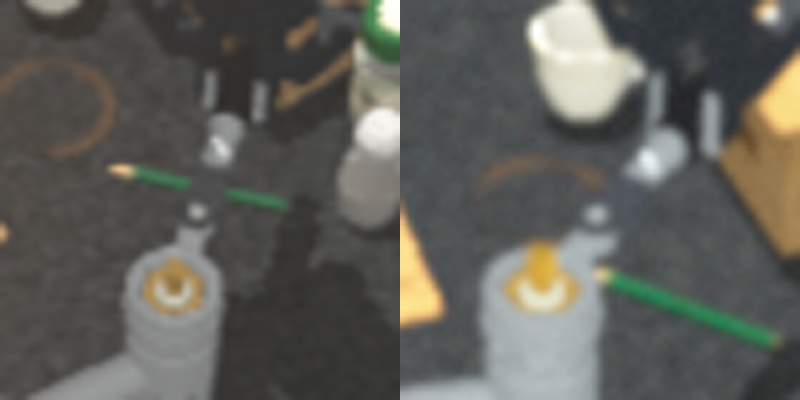

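The ring is seated around the nut and the head and handle are in line (knuckle at (198,212) in the left crop, (596,215) in the right). No break-over yet, so I'll continue.

Call:
jog_arm(plan=[[0,0.049,0,0,0,0.116],[-0.001,0.049,0,0,0,0.117],[0,0,0,0,0,0]])

```text
time: 22.9
position: [669.9, -7.9, 196.5]
ee_rot: [-179.9, 0.0, 36.4]
wrist_force: [-5.1, 3.9, -2.6]
finger_gap: 0.247
finger_force: 59.5
```

```bash
python3 -c "
from h import *
rep()"
```

```text
t 22.9 yaw 36.4 ringpred [556.8 -91.3 196.5] Ftan -6.1 Frad -1.8 Fz -2.6 T [ 0.69  0.69 -0.48]
```

Call:
jog_arm(plan=[[0,0.049,0,0,0,0.116],[-0.001,0.049,0,0,0,0.117],[0,0,0,0,0,0]])

```text
time: 23.28
position: [672.3, -11.4, 196.3]
ee_rot: [-179.9, 0.1, 34.4]
wrist_force: [-5.5, 6.6, -1.7]
finger_gap: 0.243
finger_force: 59.5
```

```bash
python3 -c "
from h import *
rep()"
```

```text
t 23.27 yaw 34.44 ringpred [556.4 -90.9 196.3] Ftan -8.6 Frad -0.8 Fz -1.7 T [ 1.11  1.02 -0.19]
```

Call:
jog_arm(plan=[[0,0.025,0,0,0,0.058],[0,0.024,0,0,0,0.058],[0,0,0,0,0,0]])

```text
time: 23.65
position: [673.3, -12.9, 196.2]
ee_rot: [-179.8, 0.1, 33.5]
wrist_force: [-7.9, 8.9, -2.3]
finger_gap: 0.244
finger_force: 59.7
```

```bash
python3 -c "
from h import *
rep()"
```

```text
t 23.65 yaw 33.49 ringpred [556.2 -90.4 196.2] Ftan -11.8 Frad -1.7 Fz -2.3 T [1.54 1.34 0.22]
```

Call:
jog_arm(plan=[[0,0.016,0,0,0,0.039],[0,0.016,0,0,0,0.039],[0,0,0,0,0,0]])

```text
time: 24.02
position: [674.1, -14.0, 196.2]
ee_rot: [-179.8, 0.1, 32.8]
wrist_force: [-8.5, 10.9, -2.2]
finger_gap: 0.243
finger_force: 59.7
```

```bash
python3 -c "
from h import *
rep()"
```

```text
t 24.02 yaw 32.81 ringpred [556.  -90.2 196.2] Ftan -13.8 Frad -1.3 Fz -2.2 T [ 1.69  1.44 -0.  ]
```

Call:
jog_arm(plan=[[0,0.016,0,0,0,0.039],[0,0.016,0,0,0,0.039],[0,0,0,0,0,0]])

```text
time: 24.4
position: [674.8, -15.2, 196.2]
ee_rot: [-179.8, 0.1, 32.1]
wrist_force: [-10.1, 12.1, -1.8]
finger_gap: 0.244
finger_force: 59.7
```

```bash
python3 -c "
from h import *
rep()"
```

```text
t 24.4 yaw 32.12 ringpred [555.8 -89.9 196.2] Ftan -15.7 Frad -2.1 Fz -1.8 T [ 1.89  1.57 -0.22]
```

Call:
jog_arm(plan=[[0,0.016,0,0,0,0.039],[0,0.016,0,0,0,0.039],[0,0,0,0,0,0]])

```text
time: 24.78
position: [675.5, -16.3, 196.1]
ee_rot: [-179.7, 0.1, 31.4]
wrist_force: [-10.1, 11.9, -1.9]
finger_gap: 0.247
finger_force: 59.8
```

```bash
python3 -c "
from h import *
rep(); import time
r.capture('side');rep()"
```

```text
t 24.77 yaw 31.43 ringpred [555.6 -89.6 196.1] Ftan -15.4 Frad -2.4 Fz -1.9 T [ 2.1   1.67 -0.43]
t 24.82 yaw 31.44 ringpred [555.6 -89.6 196.2] Ftan -16.1 Frad -1.6 Fz -0.9 T [ 2.03  1.66 -0.42]
```

```bash
python3 - <<'E'
from h import *
rep()
for n in("scene","side"):
    C,im=snap(n,f"pics/{n}9.png"); old=cv2.imread(f"pics/{n}8.png")[:,:,::-1].copy()
    for im_,ya in((old,38.4),(im,31.43),(im,34.)):
        a=np.deg2rad(ya); p=proj(C,[556.9+48*np.cos(a),-91.2+48*np.sin(a),193])
        g=cv2.resize(cv2.cvtColor(im_,cv2.COLOR_RGB2GRAY),None,fx=8,fy=8,interpolation=cv2.INTER_CUBIC).astype(float)
        q=(p+.5)*8; x,y=q.astype(int); w=g[y-20:y+20,x-20:x+20]; 
        m=np.unravel_index(w.argmax(),w.shape); yy,xx=y-20+m[0],x-20+m[1]
        w=g[yy-14:yy+15,xx-14:xx+15]; k=np.clip(w-np.percentile(w,50),0,None); Y,X=np.mgrid[-14:15,-14:15]
        c=np.array([xx+(k*X).sum()/k.sum(),yy+(k*Y).sum()/k.sum()])/8-.5
        P=onz(C,c,193)[:2]; print(n,ya,"pred",p.round(2),"bolt",c.round(2),P.round(1),"ang",np.rad2deg(np.arctan2(P[1]+91.2,P[0]-556.9)).round(1))
E
```

```text
t 24.82 yaw 31.44 ringpred [555.6 -89.6 196.2] Ftan -16.1 Frad -1.6 Fz -0.9 T [ 2.03  1.66 -0.42]
scene 38.4 pred [331.02 193.34] bolt [330.97 192.49] [596.4 -58.6] ang 39.5
scene 31.43 pred [332.77 193.85] bolt [332.11 192.74] [598.7 -61.5] ang 35.4
scene 34.0 pred [332.13 193.64] bolt [332.11 192.74] [598.7 -61.5] ang 35.4
side 38.4 pred [331.42 192.31] bolt [331.9  191.99] [596.2 -60.6] ang 37.9
side 31.43 pred [333.27 193.14] bolt [333.05 192.73] [597.9 -64.4] ang 33.1
side 34.0 pred [332.61 192.82] bolt [333.05 192.73] [597.9 -64.4] ang 33.1
```

The head has stopped near 33.9° while the handle is at 31.4°, so break-over has begun and the moment at the knuckle is falling. I'll take one more small step to make the click certain, well short of the stop.

Call:
jog_arm(plan=[[0,0.018,0,0,0,0.04],[0,0.018,0,0,0,0.04],[0,0,0,0,0,0]])

```text
time: 25.3
position: [676.3, -17.6, 196.1]
ee_rot: [-179.7, 0.1, 30.7]
wrist_force: [-11.4, 13.9, -0.6]
finger_gap: 0.249
finger_force: 60.0
```

```bash
python3 -c "
from h import *
rep();s=r.state()['position']; print(np.rad2deg(np.arctan2(s[1]+64.4,s[0]-596.7)))"
```

```text
t 25.3 yaw 30.72 ringpred [555.5 -89.3 196.1] Ftan -17.8 Frad -2.7 Fz -0.6 T [ 2.33  1.81 -0.68]
30.473372360095958
```

Call:
jog_arm(plan=[[0,0.024,0,0,0,0.11],[0,0.024,0,0,0,0.11],[0,0,0,0,0,0]])

```text
time: 25.68
position: [677.6, -20.0, 196.1]
ee_rot: [-179.7, 0.2, 28.8]
wrist_force: [-10.3, 12.2, -2.0]
finger_gap: 0.241
finger_force: 59.9
```

```bash
python3 -c "
from h import *
rep();s=r.state()['position']; print(np.rad2deg(np.arctan2(s[1]+64.4,s[0]-596.7)))"
```

```text
t 25.68 yaw 28.82 ringpred [554.5 -87.8 196.1] Ftan -15.6 Frad -3.1 Fz -2.0 T [ 2.01  1.7  -0.62]
28.71892229852654
```

Broken over. The knuckle moment has fallen from 1.31 to about 0.8 N m with the handle about 5° off line, and the stop is at 9.7°. Now I'll back off to the middle of the ring's play, without reaching the unscrewing side.

```bash
python3 -c "
from h import *
a=np.deg2rad(35.5)
plan([(556.9+140.5*np.cos(a),-91.2+140.5*np.sin(a),196.6,35.5,6)],nd=2)"
```

```text
6 max 0.13 end [671.4  -9.8 196.6] 35.5
[[0,-0.04,0,0,0,-0.13],[0,-0.04,0,0,0,-0.129],[0,-0.04,0,0,0,-0.13],[0,-0.04,-0.01,0,0,-0.129],[0,-0.04,0,0,0,-0.13],[0,-0.04,0,0,0,-0.13]]
```

Call:
jog_arm(plan=[[0,-0.04,0,0,0,-0.13],[0,-0.04,0,0,0,-0.129],[0,-0.04,0,0,0,-0.13],[0,-0.04,0,0,0,-0.129],[0,-0.04,0,0,0,-0.13],[0,-0.04,0,0,0,-0.13],[0,0,0,0,0,0]])

```text
time: 26.55
position: [671.6, -10.2, 196.2]
ee_rot: [-179.8, 0.1, 35.5]
wrist_force: [-9.0, 9.2, -2.3]
finger_gap: 0.24
finger_force: 59.9
```

```bash
python3 -c "
from h import *
rep();s=r.state()['position']; print(np.rad2deg(np.arctan2(s[1]+91.2,s[0]-556.9)))"
```

```text
t 26.55 yaw 35.52 ringpred [557.2 -91.9 196.2] Ftan -12.7 Frad -2.0 Fz -2.3 T [ 1.55  1.47 -0.8 ]
35.23051135080624
```

Call:
jog_arm(plan=[[0,-0.024,0,0,0,-0.058],[0,-0.025,0,0,0,-0.058],[0,0,0,0,0,0]])

```text
time: 26.92
position: [670.4, -8.6, 196.3]
ee_rot: [-179.8, 0.1, 36.5]
wrist_force: [-6.7, 7.5, -2.0]
finger_gap: 0.247
finger_force: 60.0
```

```bash
python3 -c "
from h import *
rep();s=r.state()['position']; print(np.rad2deg(np.arctan2(s[1]+91.2,s[0]-556.9)))"
```

```text
t 26.93 yaw 36.48 ringpred [557.4 -92.1 196.3] Ftan -10.0 Frad -0.9 Fz -2.0 T [ 1.28  1.27 -0.91]
36.0631866183553
```

Call:
jog_arm(plan=[[0,-0.015,0,0,0,0.03],[0,-0.015,0,0,0,0.03],[0,0,0,0,0,0]])

```text
time: 27.3
position: [670.2, -8.3, 196.5]
ee_rot: [-180.0, 0.1, 36.0]
wrist_force: [-4.7, 2.9, -3.9]
finger_gap: 0.243
finger_force: 59.6
```

```bash
python3 -c "
from h import *
rep();s=r.state()['position']; print(np.rad2deg(np.arctan2(s[1]+91.2,s[0]-556.9)))"
```

```text
t 27.3 yaw 36.03 ringpred [556.5 -90.9 196.5] Ftan -5.2 Frad -2.1 Fz -3.9 T [ 0.51  0.77 -0.27]
36.21124208620839
```

Call:
jog_arm(plan=[[0,-0.016,0,0,0,0],[0,-0.016,0,0,0,0],[0,0,0,0,0,0]])

```text
time: 27.68
position: [669.6, -7.4, 196.8]
ee_rot: [180.0, 0.0, 36.1]
wrist_force: [-2.4, -1.9, -3.3]
finger_gap: 0.245
finger_force: 59.7
```

```bash
python3 -c "
from h import *
rep();s=r.state()['position']; print(np.rad2deg(np.arctan2(s[1]+91.2,s[0]-556.9)))"
```

```text
t 27.68 yaw 36.06 ringpred [556.  -90.1 196.8] Ftan 0.1 Frad -3.1 Fz -3.3 T [-0.24  0.49  0.27]
36.61949184875133
```

Call:
jog_arm(plan=[[-0.01,0,0,0,0,-0.04],[0,0,0,0,0,0]])

```text
time: 27.92
position: [669.3, -7.2, 196.9]
ee_rot: [180.0, -0.0, 36.4]
wrist_force: [-2.2, 0.2, -3.5]
finger_gap: 0.244
finger_force: 59.7
```

```bash
python3 -c "
from h import *
rep();s=r.state()['position']; print(np.rad2deg(np.arctan2(s[1]+91.2,s[0]-556.9)))"
```

```text
t 27.93 yaw 36.38 ringpred [556.2 -90.6 196.9] Ftan -1.5 Frad -1.6 Fz -3.5 T [0.15 0.29 0.01]
36.763049108581285
```

Call:
jog_arm(plan=[[-0.008,-0.006,0,0,0,-0.02],[0,0,-0.02,0,0,0],[0,0,-0.02,0,0,0],[0,0,0,0,0,0]])

```text
time: 28.42
position: [668.9, -7.1, 198.7]
ee_rot: [180.0, -0.0, 36.5]
wrist_force: [1.3, 3.3, -6.0]
finger_gap: 0.247
finger_force: 59.3
```

```bash
python3 -c "
from h import *
rep()"
```

```text
t 28.43 yaw 36.55 ringpred [556.  -90.7 198.7] Ftan -1.8 Frad 3.0 Fz -6.0 T [ 0.96 -0.75  0.  ]
```

Call:
jog_arm(plan=[[0.01,-0.002,0,0,0,0],[0,0,-0.02,0,0,0],[0,0,-0.02,0,0,0],[0,0,0,0,0,0]])

```text
time: 28.92
position: [669.1, -7.1, 201.3]
ee_rot: [180.0, -0.0, 36.6]
wrist_force: [1.1, 1.1, -2.6]
finger_gap: 0.249
finger_force: 59.8
```

```bash
python3 -c "
from h import *
rep()"
```

```text
t 28.93 yaw 36.55 ringpred [556.2 -90.8 201.3] Ftan -0.2 Frad 1.5 Fz -2.6 T [ 0.3 -0.1 -0.1]
```

Nearly free of load. I'll lift straight up and clear of the spindle.

Call:
jog_arm(plan=[[0,0,-0.03,0,0,0],[0,0,-0.04,0,0,0],[0,0,-0.06,0,0,0],[0,0,-0.06,0,0,0],[0,0,0,0,0,0]])

```text
time: 29.55
position: [669.1, -7.0, 210.6]
ee_rot: [180.0, -0.0, 36.6]
wrist_force: [0.1, 0.4, -3.3]
finger_gap: 0.24
finger_force: 59.7
```

```bash
python3 -c "
from h import *
rep()"
```

```text
t 29.55 yaw 36.56 ringpred [556.2 -90.6 210.6] Ftan -0.2 Frad 0.3 Fz -3.3 T [ 0.11 -0.14  0.03]
```

```bash
python3 -c "
from h import *
plan([(669.1,-7,255.6,36.56,3),(494.7,297,235,88.5,12),(494.7,297,35,88.5,8)])"
```

```text
23 max 0.58 end [494.9 297.   35.1] 88.5
[[0,0,-0.3,0,0,-0.0],[0,0,-0.3,0,0,-0.0],[0,0,-0.3,0,0,-0.0],[0.07,-0.58,0.03,0,0,-0.504],[0.11,-0.57,0.04,0,0,-0.503],[0.16,-0.57,0.03,0,0,-0.504],[0.19,-0.55,0.04,0,0,-0.504],[0.24,-0.53,0.03,0,0,-0.503],[0.28,-0.51,0.04,0,0,-0.504],[0.31,-0.5,0.03,0,0,-0.504],[0.35,-0.46,0.03,0,0,-0.503],[0.39,-0.44,0.04,0,0,-0.504],[0.42,-0.41,0.03,0,0,-0.504],[0.45,-0.37,0.04,0,0,-0.503],[0.47,-0.34,0.03,0,0,-0.504],[0,0,0.5,0,0,0.0],[0,0,0.5,0,0,0.0],[0,0,0.5,0,0,0.0],[0,0,0.5,0,0,0.0],[0,0,0.5,0,0,0.0],[0,0,0.5,0,0,0.0],[0,0,0.5,0,0,0.0],[0,0,0.5,0,0,0.0]]
```

Call:
jog_arm(plan=[[0,0,-0.2,0,0,0],[0,0,-0.3,0,0,0],[0,0,-0.3,0,0,0],[0,0,-0.1,0,0,0],[0.07,-0.58,0.03,0,0,-0.504],[0.11,-0.57,0.04,0,0,-0.503],[0.16,-0.57,0.03,0,0,-0.504],[0.19,-0.55,0.04,0,0,-0.504],[0.24,-0.53,0.03,0,0,-0.503],[0.28,-0.51,0.04,0,0,-0.504],[0.31,-0.5,0.03,0,0,-0.504],[0.35,-0.46,0.03,0,0,-0.503],[0.39,-0.44,0.04,0,0,-0.504],[0.42,-0.41,0.03,0,0,-0.504],[0.45,-0.37,0.04,0,0,-0.503],[0.47,-0.34,0.03,0,0,-0.504],[0,0,0,0,0,0],[0,0,0,0,0,0]])

```text
time: 31.8
position: [495.0, 296.8, 234.9]
ee_rot: [180.0, 0.0, 88.5]
wrist_force: [0.5, -1.0, -3.7]
finger_gap: 0.246
finger_force: 59.7
```

Call:
jog_arm(plan=[[0,0,0.3,0,0,0],[0,0,0.5,0,0,0],[0,0,0.5,0,0,0],[0,0,0.5,0,0,0],[0,0,0.5,0,0,0],[0,0,0.5,0,0,0],[0,0,0.5,0,0,0],[0,0,0.3,0,0,0],[0,0,0.2,0,0,0],[0,0,0,0,0,0],[0,0,0,0,0,0]])

```text
time: 33.17
position: [495.2, 297.1, 45.4]
ee_rot: [179.9, -0.0, 88.5]
wrist_force: [0.4, 0.6, -4.7]
finger_gap: 0.246
finger_force: 59.7
```

```bash
python3 -c "
from h import *
rep();print(r.state()['position'])"
```

```text
t 33.17 yaw 88.5 ringpred [491.5 156.7  45.4] Ftan 0.3 Frad 0.6 Fz -4.7 T [ 0.17 -0.04  0.09]
[495.20729196 297.14585638  45.39938901]
```

Call:
jog_arm(plan=[[0,0,0.1,0,0,0],[0,0,0.1,0,0,0],[0,0,0.08,0,0,0],[0,0,0.04,0,0,0],[0,0,0.03,0,0,0],[0,0,0,0,0,0],[0,0,0,0,0,0]])

```text
time: 34.05
position: [494.9, 297.0, 27.3]
ee_rot: [180.0, 0.0, 88.5]
wrist_force: [-1.0, -0.0, -4.7]
finger_gap: 0.241
finger_force: 59.7
```

Call:
jog_arm(plan=[[0,0,0.014,0,0,0],[0,0,0.014,0,0,0],[0,0,0,0,0,0]])

```text
time: 34.42
position: [494.9, 297.0, 25.8]
ee_rot: [180.0, 0.0, 88.5]
wrist_force: [0.1, -0.7, -3.8]
finger_gap: 0.242
finger_force: 59.7
```

```bash
python3 -c "
from h import *
rep();print(r.state()['position'])"
```

```text
t 34.42 yaw 88.5 ringpred [491.2 156.6  25.8] Ftan 0.1 Frad -0.7 Fz -3.8 T [ 0.18 -0.   -0.  ]
[494.87010572 297.02135703  25.8405128 ]
```

Call:
jog_arm(plan=[[0,0,0.008,0,0,0],[0,0,0.008,0,0,0],[0,0,0,0,0,0]])

```text
time: 34.8
position: [494.9, 297.1, 25.6]
ee_rot: [180.0, -0.0, 88.5]
wrist_force: [-2.7, -1.4, 4.7]
finger_gap: 0.246
finger_force: 61.1
```

```bash
python3 -c "
from h import *
rep();print(r.state()['position'])"
```

```text
t 34.8 yaw 88.51 ringpred [491.2 156.6  25.6] Ftan -2.7 Frad -1.5 Fz 4.7 T [-0.11  0.28 -0.04]
[494.88536643 297.06730978  25.61759573]
```

It has touched down at 25.6, the same height as the pick. Releasing and retreating.

Call:
jog_arm(plan=[[0,0,0,0,0,0],[0,0,0,0,0,0],[0,0,0,0,0,0],[0,0,0,0,0,0],[0,0,0,0,0,0],[0,0,0,0,0,0],[0,0,0,0,0,0],[0,0,0,0,0,0]], claw=1.0)

```text
time: 35.8
position: [494.9, 297.0, 25.1]
ee_rot: [180.0, 0.0, 88.5]
wrist_force: [-0.4, -0.2, -0.1]
finger_gap: 1.001
finger_force: 0.0
```

Call:
jog_arm(plan=[[0,0,-0.2,0,0,0],[0,0,-0.5,0,0,0],[0,0,-0.8,0,0,0],[-0.4,0,-0.8,0,0,0],[-0.8,0,-0.8,0,0,0],[-0.6,0,-0.4,0,0,0],[0,0,0,0,0,0],[0,0,0,0,0,0]])

```text
time: 36.8
position: [492.4, 207.4, 200.0]
ee_rot: [180.0, -0.0, 88.5]
wrist_force: [-0.5, 1.0, -0.2]
finger_gap: 1.0
finger_force: 0.0
```

```bash
python3 - <<'E'
from h import *
C,a=snap("wrist","pics/w10.png"); s=r.state(); print(s["time"],s["position"],s["wrist_force"])
_,b=snap("side","pics/i10.png")
o=np.zeros((300,800,3),np.uint8); o[:250,:400]=cv2.resize(a,(400,250)); o[:,400:]=cv2.resize(b[110:305,180:440],(400,300))
cv2.imwrite("pics/v10.png",o[:,:,::-1])
E
```

```text
36.85 [492.27710196 207.58128436 199.61641488] [-0.00207997 -0.03308607 -0.86766861]
```

View pics/v10.png

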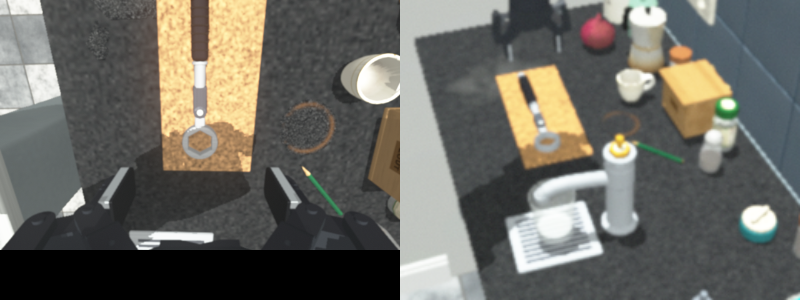

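The wrench lies flat and lengthwise on the mat with its ring at about (200,142). The other things are unmoved, and the gripper is open and clear.

```bash
python3 -c "
from cell import r
print(r.close_job())"
```

```text
the job is handed in; nothing more can be done
None
```

I tightened the nut until the wrench broke over, about 5° past in line against a stop at 9.7°. I then lifted the wrench off and laid it back flat and lengthwise on the cork mat, and handed the job in at about 37 s; the nut's final angle was not measured after the lift.

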